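# Fetch the salt from behind the bottles for the breakfast tray

### The arm

A 6-joint arm with a two-finger parallel gripper is mounted at the origin on the work surface. World frame = base frame: x ahead of the robot, y to its left, z up, the work surface at z = 0. Lengths are in m, angles in degrees, forces in N, time in s.
With the tool pointing down it reaches from about 0.25 to 0.725 m from the base axis. Payload 9.7 kg.
Tool frame: the origin (TCP) lies between the finger pads; the fingertips stand 19 mm ahead of it and the grasp point (between the pads) is the TCP; z points along the fingers, y is the line along which they close (so a half turn about z gives the same grasp; the last joint's range is limited). The gripper opens to 85 mm and grips with 20 to 120 N. Pads are 22 mm wide; open, the fingers measure 114 mm over their backs; the gripper's body (76 mm by 85 mm) begins 54 mm behind the grasp point. The pads swing forward as they close: fully open they stand 13 mm farther back than shut.
Start: joints at [-75.057, 4.979, 10.078, 95.1, 0, 90], TCP at [0.142, -0.531, 0.25] pointing down, gripper open.
Joint ranges: [-179.16, 179.16], [-48.56, 103.87], [-65.8, 70.77], [-126.05, 130.52], [-82.76, 87.17], [-180, 180]. Speed limits (degrees/s): [127.2, 127.2, 147.25, 180, 180, 180].

### API

Orientations are given as [roll, pitch, yaw] about the fixed x, y, z axes, in that order (R = Rz(yaw) Ry(pitch) Rx(roll)).
In Python, from workcell import telemetry, camera, calibration, workorder gives the robot as it stands.
- The arm moves only by the tool play_rows, never from a script. Its argument "increments" is a list of rows, each a list of 3 entries, a list of its own where there are three numbers: the shift along the tool's x, y, z in mm, then the turn, a rotation vector about the tool's x, y, z in degrees, then the closure, from 0 (fully open) to 1 (shut). In form: [[[x, y, z], [ax, ay, az], jaw], ...]. A call has 1 to 20 rows; each row is the pose to reach, as a shift and turn from the pose commanded when the call began, along the tool's axes at that moment; what a row does not reach only later rows make up. A row lasts 1/10 s, in which the tool goes at most 50 mm and 8.59 degrees, less where a joint would pass 70% of its speed; a pose out of reach is approached as far as the arm can. A call with a gripper value outside its range is refused whole. The fingers move at their own pace and stop on an object; "grip_force" is the grip in N (left out, the last holds). Time passes only in rows, so rows that repeat a pose let the fingers close. It gives the time, the measured TCP pose, the force, the opening and the grip force at its end, in the units of the state.
- telemetry.get_obs(): the state, without advancing time (a new reading comes with each control period).
- camera(name): name is "side" or "top"; returns (picture, depth): 400x640x3 uint8, red, green, blue; 400x640 float32, m along the optical axis (not along the pixel's ray), 0 where there is no reading.
- calibration(name): a dict with "vertical_fov" (degrees; the focal length in pixels is half the picture's height over the tangent of half this angle, whatever the lens; pixels are square), "cx", "cy" (the principal point, pixels), "rvec" (rotation vector, rad) and "tvec" (3), from world to camera coordinates, as OpenCV has them. Camera axes: x right, y down, z forward; pixel columns grow to the right and rows downward; lengths in m; the calibration is good to about 2 mm. A picture is of the moment at which its call begins. calibration takes no time and is no camera call.
- workorder.job_done(): hands the job in; it is judged then, once.
The state is a dict: "time": time; "q": joint angles; "qd": joint speeds; "joint_efforts": joint torques, N m; "ee_pos": TCP position; "tcp_rot": TCP orientation; "wrist_force": force on the tool from outside, world axes, zero at the start; "torque": the same for the moment, N m; "opening": finger opening in m; "grasp_force": force on a finger pad.
Only numpy, scipy, OpenCV 4.12 (cv2) and the standard library are available. Lean on these libraries where they do the work, as an engineer would, in place of code of your own. Each camera call takes 0.05 s, during which the arm holds its last target. There are 200 camera calls.

### The job

The breakfast tray still needs the salt pot, which stands at the back of the wooden caddy, hemmed in by the oil bottle, the vinegar bottle and the pepper mill. Stand those three aside on the chopping board, bring the salt pot to the free corner of the tray, and only then put the three back, each in the caddy compartment it came from. Keep everything standing upright and leave the cup, egg cup and butter dish already on the tray as they are.

Things in the scene. Friction and masses are not known exactly. Their poses are not given: they have to be found in the camera images.
- caddy: open wooden caddy, 158 x 158 mm, 28 mm high, walls and floor 5 mm, a cross divider making 2 x 2 square compartments 71.5 mm wide (centres x, y = +-38.25 mm, floors at z = 5 mm). Fixed. Origin: centre of its underside; x away from the robot, y left (turned up to 0.3 rad). Each compartment starts with one thing, a far (+x) one with the salt. Caddy, board and tray: left, middle, right in any order.
- board: plain pale wooden chopping board lying flat with a fine groove round its edge, 260 mm along its x by 180 mm along its y, 18 mm thick, empty at the start: the side area. Fixed. Origin: centre of its underside, so its top is at z = 18 mm; x points away from the robot, y left (turned by up to 0.2 rad).
- tray: grey serving tray, 260 mm along its x by 180 mm along y, rim 20 mm high, 5 mm thick, floor 5 mm, a steel rail on each short side. Fixed. Origin: centre of its underside; x away from the robot, y left (turned up to 0.2 rad). Cup, egg cup and butter dish stand in three corners; the free corner is the near right one (-x, -y), its middle at x = -62, y = -43 mm, floor at z = 5 mm.
- oil: round brushed-steel oil bottle, 54 mm across up to 78 mm height, sloping shoulder, straight neck 24 mm across from 101 to 148 mm, black pourer to 160 mm, about 0.35 kg. Origin: centre of its foot, z up. The neck is narrow and made to be gripped from above, 125 mm above the foot.
- vinegar: white ceramic vinegar bottle with a square body 44 x 44 mm and 82 mm high, round neck 26 mm across from 95 to 140 mm, cork stopper to 152 mm, about 0.38 kg. Origin: centre of its foot, z up. The neck is narrow and made to be gripped from above, 125 mm above the foot.
- mill: turned dark-wood pepper mill, foot 54 mm across, waisted to 34 mm, round head 40 mm across from 108 to 142 mm, small steel nut on top at 158 mm, about 0.22 kg; all one rigid piece. Origin: centre of its foot, z up. The head is narrow and made to be gripped from above, 125 mm above the foot.
- salt: squat round white ceramic salt pot with a flat cork lid flush with its side, 54 mm across, 62 mm high, about 0.25 kg, lid fast. Origin: centre of its foot, z up. Grip it round its side, about 45 mm above its foot, so that the fingertips stay above the caddy's walls.
- cup: white cup without handle, 72 mm across the rim, 80 mm high, standing on the tray. To be left alone. Origin: centre of its foot.
- eggcup: steel egg cup with a brown egg in it, 48 mm across, 73 mm high in all, standing on the tray. To be left alone. Origin: centre of its foot.
- butter: white covered butter dish, 90 mm along its x by 60 mm, 53 mm high with the lid's knob, standing on the tray. To be left alone. Origin: centre of its underside.
Things that resemble listed ones, but are neither listed nor needed, are in the scene too. What is meant by the caddy is not turquoise, and is the smaller of those in its own colour.

How it is judged (in metres and radians):
On the way, in this order (a step that is already met when the one before it is completed fails the run):
1. the oil bottle, the vinegar bottle and the pepper mill all stand on the chopping board, let go (x of oil in the frame of board between -0.125 and 0.125 m and y of oil in the frame of board between -0.085 and 0.085 m and z of oil in the frame of board between 0.013 and 0.024 m and angle between each of oil, vinegar, mill's own z axis and vertical below 0.1 rad and linear speed of each of oil, vinegar, mill below 0.03 m/s and contact force between the fingers and oil below 0.1 N and x of vinegar in the frame of board between -0.125 and 0.125 m and y of vinegar in the frame of board between -0.085 and 0.085 m and z of vinegar in the frame of board between 0.013 and 0.024 m and contact force between the fingers and vinegar below 0.1 N and x of mill in the frame of board between -0.125 and 0.125 m and y of mill in the frame of board between -0.085 and 0.085 m and z of mill in the frame of board between 0.013 and 0.024 m and contact force between the fingers and mill below 0.1 N), for 0.2 s.
2. the salt pot stands in the free corner of the tray, let go, with the other three still on the board (all of step 1 and x of salt in the frame of tray between -0.105 and -0.03 m and y of salt in the frame of tray between -0.065 and -0.015 m and z of salt in the frame of tray between 0.001 and 0.01 m and angle between salt's own z axis and vertical below 0.1 rad and linear speed of salt below 0.03 m/s and contact force between the fingers and salt below 0.1 N), for 0.2 s.
At the end, for the whole second after the job is handed in: The salt pot stands on the tray floor in the free near right corner (30-105 mm towards -x, 15-65 mm towards -y from its middle); bottles and mill stand on the caddy floor, each in the compartment it came from (within 22 mm of its start); all upright within 0.1 rad, let go, at rest (x of salt in the frame of tray between -0.105 and -0.03 m and y of salt in the frame of tray between -0.065 and -0.015 m and z of salt in the frame of tray between 0.001 and 0.01 m and angle between each of salt, oil, vinegar, mill's own z axis and vertical below 0.1 rad and linear speed of each of salt, oil, vinegar, mill below 0.03 m/s and contact force between the fingers and salt below 0.1 N and distance of each of oil, vinegar, mill from where it was at the start of the episode below 0.022 m and z of each of oil, vinegar, mill in the frame of caddy below 0.01 m and contact force between the fingers and oil below 0.1 N and contact force between the fingers and vinegar below 0.1 N and contact force between the fingers and mill below 0.1 N); the robot touches nothing.
It fails at once if the cup, egg cup or butter dish on the tray is moved more than 15 mm or tipped (distance of any of cup, eggcup, butter from where it was at the start of the episode above 0.015 m or angle between any of cup, eggcup, butter's own z axis and vertical above 0.3 rad).
It fails at once if the salt pot, a bottle or the mill is tipped more than 0.6 rad from upright (angle between any of oil, vinegar, mill, salt's own z axis and vertical above 0.6 rad).
It also fails if it takes over 144 s, if anything falls off the work surface, if the arm or the gripper's body presses on something with over 40 N, if the wrist force passes 120 N, or if a joint passes its speed limit or range.

## Working session

There is one attempt and no reset: what is moved stays moved. The work goes in short steps, Python scripts to look and compute and a tool call to move; the robot and the scene stay as the last step left them, time stands still between calls to the robot, and variables do not carry over. Pictures are saved under pics/ and viewed, at most 14 in all, crops included, and the job is handed in when it is done.

Besides the shell and the picture viewer there is one more tool, called after "Call:" as name(argument=value, ...), one argument or row to a line, values as JSON. play_rows: Moves the arm, as the interface text tells. Its arguments: {"type":"object","properties":{"increments":{"type":"array"},"grip_force":{"type":"number"}},"required":["increments"]}

```bash
mkdir -p pics; ls
python3 - <<'E'
from workcell import telemetry, camera, calibration
import cv2,numpy as np
print(telemetry.get_obs())
for n in("top","side"):
    p,d=camera(n); c=calibration(n); print(n,c)
    cv2.imwrite(f"pics/{n}0.png",p[:,:,::-1]); np.savez(f"{n}0.npz",p=p,d=d)
E
```

```text
pics
{'time': 0.0, 'q': array([-7.50577467e+01,  5.01057044e+00,  1.00333052e+01,  9.51009735e+01,
        1.14033135e-03,  9.00006857e+01]), 'qd': array([-0.10065756, -0.03001212, -0.05122849,  0.02390931, -0.0570698 ,
        0.03988073]), 'joint_efforts': array([-4.66912832e-05, -5.20387959e+01,  4.64805794e+01,  1.61920296e-02,
        9.97039388e-05,  2.26157141e-06]), 'ee_pos': array([ 0.14176291, -0.53118683,  0.24957786]), 'tcp_rot': array([-1.79921761e+02, -1.13939399e-03,  1.49415661e+01]), 'wrist_force': array([-0.03815571, -0.03188144, -0.42013121]), 'torque': array([-0.02974297, -0.00271598, -0.03784589]), 'grasp_force': 0.0, 'opening': 0.08556634791325013}
top {'vertical_fov': 43.80273456369875, 'cx': 324.960639434248, 'cy': 201.30838236697812, 'rvec': array([ 2.20097502, -2.16956823,  0.07418873]), 'tvec': array([0.07477713, 0.48767838, 1.24504082])}
side {'vertical_fov': 45.679231431266125, 'cx': 317.8605352405476, 'cy': 202.28770543524863, 'rvec': array([ 0.12935435, -2.73707016,  1.49295829]), 'tvec': array([0.4620772 , 0.03018185, 1.26053691])}
```

View pics/top0.png

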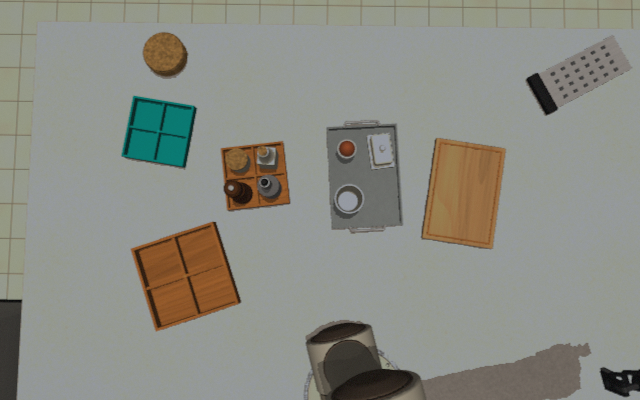

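View pics/side0.png

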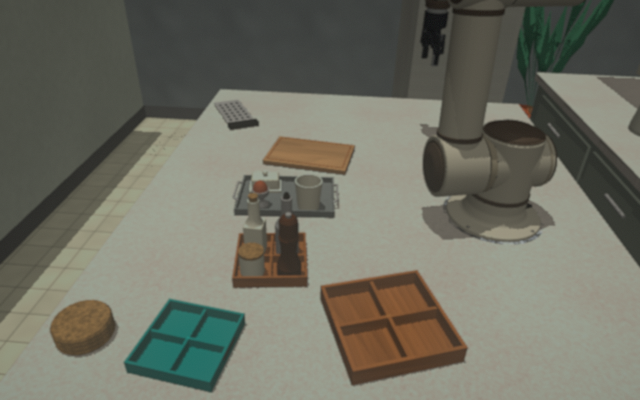

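Top view shows three caddies: turquoise (160,132), small brown holding the four things (255,176), and large brown (186,275). The small brown one fits because it isn't turquoise and is the smaller of the two browns. In it are salt (237,158), vinegar (266,155), mill (235,188) and oil (268,186). The tray is in the middle at (365,178), with its free corner at about (383,208). The board is on the right at (464,194).

```bash
cat > h.py <<'E'
import cv2,numpy as np
from workcell import telemetry, camera, calibration
def cal(n):
    c=calibration(n); f=200/np.tan(np.radians(c["vertical_fov"]/2))
    R=cv2.Rodrigues(c["rvec"])[0]; return f,c["cx"],c["cy"],R,np.array(c["tvec"])
def cloud(n,d):
    f,cx,cy,R,t=cal(n); v,u=np.mgrid[:400,:640]
    P=np.dstack([(u-cx)/f*d,(v-cy)/f*d,d]); P=(P-t)@R; P[d<=0]=np.nan; return P
def proj(n,X):
    f,cx,cy,R,t=cal(n); q=R@np.array(X)+t; return f*q[0]/q[2]+cx,f*q[1]/q[2]+cy
def rect(P,m):
    k=cv2.morphologyEx(m.astype(np.uint8),cv2.MORPH_CLOSE,np.ones((3,3)))
    (c,s,a)=cv2.minAreaRect(P[m][:,:2].astype(np.float32)); return np.round(c,4),np.round(s,4),round(a,2)
E
python3 - <<'E'
from h import *
z=np.load("top0.npz");p,d=z["p"],z["d"];P=cloud("top",d);Z=P[...,2]
V,U=np.mgrid[:400,:640]
def box(u0,u1,v0,v1): return (U>=u0)&(U<u1)&(V>=v0)&(V<v1)
print("table z",np.nanmedian(Z[box(300,500,260,300)]))
print("caddy",rect(P,box(210,300,130,220)&(Z>.018)&(Z<.034)))
print("board",rect(P,box(410,520,130,260)&(Z>.009)&(Z<.03)), np.nanmedian(Z[box(450,480,180,210)]))
hs=box(318,410,128,228)&(Z>.012)&(Z<.027); print("tray",rect(P,hs), np.nanmedian(Z[box(375,390,190,215)]))
C=P[box(210,300,130,220)&(Z>.05)]
b=P[box(215,300,135,215)&(Z>.055)]
# top-layer clusters
for lo,hi in((.055,.07),(.1,.2)):
    m=(box(210,300,130,220)&(Z>lo)&(Z<hi)).astype(np.uint8)
    n,l,s,c=cv2.connectedComponentsWithStats(m)
    for i in range(1,n):
        if s[i,4]>8:
            q=P[l==i]; print(lo,c[i].round(1),s[i,4],"mid",((q.min(0)+q.max(0))/2).round(4),"ext",np.ptp(q,axis=0).round(3),"zmax",q[:,2].max().round(3))
img=p[125:225,205:420,::-1]; 
cv2.imwrite("pics/crop0.png",cv2.resize(img,None,fx=3.7,fy=3.7,interpolation=cv2.INTER_CUBIC))
E
```

```text
table z -0.00030751859466106367
caddy (array([0.5492, 0.2617]), array([0.1592, 0.1584]), 7.49)
board (array([ 0.4944, -0.2857]), array([0.2197, 0.2941]), 81.62) 0.017952833347122527
tray (array([ 0.5508, -0.0158]), array([0.2606, 0.1806]), 3.74) 0.005192226484028553
0.055 [236.1 159. ] 346 mid [0.5845 0.3017 0.0627] ext [0.053 0.053 0.014] zmax 0.07
0.055 [275. 160.] 9 mid [0.5836 0.206  0.0632] ext [0.019 0.001 0.01 ] zmax 0.068
0.055 [269.5 166. ] 10 mid [0.5684 0.2196 0.0623] ext [0.002 0.023 0.013] zmax 0.069
0.055 [242.6 194.3] 26 mid [0.5011 0.2881 0.0622] ext [0.03  0.024 0.012] zmax 0.068
0.1 [263.2 152.8] 146 mid [0.589  0.2265 0.1323] ext [0.024 0.025 0.062] zmax 0.163
0.1 [265.7 183.9] 157 mid [0.5187 0.2209 0.1337] ext [0.031 0.031 0.067] zmax 0.167
0.1 [233.2 189.2] 313 mid [0.5041 0.2947 0.133 ] ext [0.039 0.039 0.064] zmax 0.165
```

View pics/crop0.png

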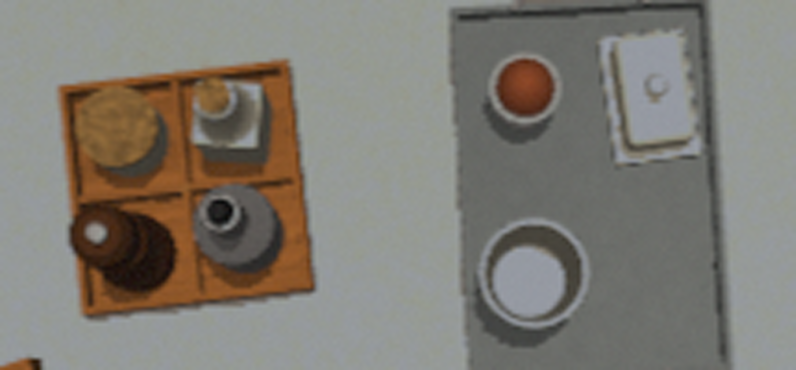

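The crop confirms it: a 159 x 158 mm brown caddy holding salt (cork lid), vinegar, mill and oil. The tray size also matches, but the board rectangle came out too large, so I'll recheck it with a stricter mask.

```bash
cat >> h.py <<'E'
from scipy.spatial.transform import Rotation as Ro
def go(x,y,z,yaw):
    o=telemetry.get_obs(); R=Ro.from_euler("xyz",o["tcp_rot"],degrees=True)
    T=Ro.from_euler("xyz",[180,0,yaw],degrees=True)
    print("shift mm",(R.inv().apply(np.array([x,y,z])-o["ee_pos"])*1e3).round(1),"turn",np.degrees((R.inv()*T).as_rotvec()).round(2),"t",o["time"])
E
python3 - <<'E'
from h import *
z=np.load("top0.npz");p,d=z["p"],z["d"];P=cloud("top",d);Z=P[...,2]
V,U=np.mgrid[:400,:640]
def box(u0,u1,v0,v1): return (U>=u0)&(U<u1)&(V>=v0)&(V<v1)
m=(box(410,520,130,260)&(Z>.012)&(Z<.024)).astype(np.uint8)
m=cv2.morphologyEx(m,cv2.MORPH_OPEN,np.ones((3,3)))
print(m.sum(),rect(P,m>0))
h=cv2.cvtColor(p,cv2.COLOR_RGB2HSV); m2=box(410,520,130,260)&(h[...,1]>70)
print(m2.sum(),rect(P,m2), h[190,464],h[300,400])
R=Ro.from_euler("z",-8.4,degrees=True)
for s in([0,-45,0],[75,30,0],[-75,30,0]): print(R.apply(s)/1000+[.4944,-.2857,0])
go(.5187,.2209,.25,97.5)
E
```

```text
7027 (array([ 0.5139, -0.2696]), array([0.1811, 0.2605]), 81.79)
7214 (array([ 0.5145, -0.2734]), array([0.1746, 0.2701]), 79.18) [ 16 137 154] [ 66   8 155]
[ 0.48782626 -0.33021725  0.        ]
[ 0.57297792 -0.26697806  0.        ]
[ 0.42458707 -0.2450656   0.        ]
shift mm [ 5.581e+02 -6.295e+02  4.000e-01] turn [-6.000e-02 -5.000e-02 -8.256e+01] t 0.1
```

Call:
play_rows(
  increments=[
    [[14,-16,0],[0,0,-2],0.4],
    [[42,-47,0],[0,0,-6],0.4],
    [[72,-81,0],[0,0,-11],0.4],
    [[102,-115,0],[0,0,-16],0.4],
    [[132,-149,0],[0,0,-21],0.4],
    [[162,-183,0],[0,0,-26],0.4],
    [[192,-217,0],[0,0,-31],0.4],
    [[222,-251,0],[0,0,-36],0.4],
    [[252,-284,0],[0,0,-41],0.4],
    [[282,-318,0],[0,0,-46],0.4],
    [[312,-352,0],[0,0,-51],0.4],
    [[342,-386,0],[0,0,-56],0.4],
    [[372,-420,0],[0,0,-61],0.4],
    [[402,-454,0],[0,0,-66],0.4],
    [[432,-488,0],[0,0,-71],0.4],
    [[462,-521,0],[0,0,-76],0.4],
    [[492,-555,0],[0,0,-80],0.4],
    [[522,-589,0],[0,0,-82.5],0.4],
    [[545,-615,0],[0,0,-82.5],0.4],
    [[558,-629.5,0],[0,0,-82.5],0.4],
  ],
  grip_force=50,
)

```text
time: 2.1
ee_pos: [0.5192, 0.2232, 0.2491]
tcp_rot: [-179.9, 0.0, 97.5]
wrist_force: [0.4, -0.5, -0.8]
opening: 0.0508
grasp_force: 0.0
```

Run:
```python
from h import *
go(.5187,.2209,.13,97.5)
print(telemetry.get_obs()["opening"],telemetry.get_obs()["ee_pos"],telemetry.get_obs()["q"])
p,d=camera("side"); print([proj("side",[.5187,.2209,z]) for z in(.13,.165)])
cv2.imwrite("pics/s1.png",cv2.resize(p[100:300,180:380,::-1],None,fx=3,fy=3))
```

```text
shift mm [ -2.2  -0.6 119.1] turn [-0.08  0.01  0.05] t 2.1
0.05083113455823086 [0.51917228 0.22316541 0.24905375] [2.32531180e+01 7.14115630e+00 1.22898757e+01 9.52307399e+01
 1.54224393e-02 1.05703368e+02]
[(np.float64(285.62011866559186), np.float64(205.73715537589172)), (np.float64(285.3636311216689), np.float64(192.06015687070303))]
```

View pics/s1.png

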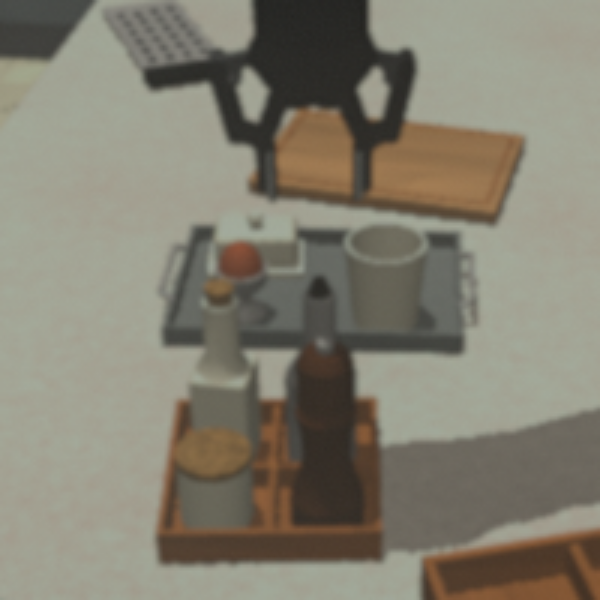

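The side crop shows the gripper at (315,160), centred over the oil neck at (318,290) with the necks either side clear. Descending.

Call:
play_rows(
  increments=[
    [[0,0,8],[0,0,0],0.4],
    [[0,0,24],[0,0,0],0.4],
    [[0,0,44],[0,0,0],0.4],
    [[0,0,64],[0,0,0],0.4],
    [[0,0,84],[0,0,0],0.4],
    [[0,0,102],[0,0,0],0.4],
    [[0,0,114],[0,0,0],0.4],
    [[0,0,119],[0,0,0],0.4],
    [[0,0,119],[0,0,0],0.4],
    [[0,0,119],[0,0,0],0.8],
    [[0,0,119],[0,0,0],0.9],
    [[0,0,119],[0,0,0],1],
    [[0,0,119],[0,0,0],1],
    [[0,0,119],[0,0,0],1],
    [[0,0,119],[0,0,0],1],
    [[0,0,119],[0,0,0],1],
  ],
  grip_force=50,
)

```text
time: 3.75
ee_pos: [0.5187, 0.2208, 0.1323]
tcp_rot: [179.9, -0.0, 97.5]
wrist_force: [-2.5, -1.5, 6.1]
opening: 0.0227
grasp_force: 49.1
```

Call:
play_rows(
  increments=[
    [[0,0,-4],[0,0,0],1],
    [[0,0,-12],[0,0,0],1],
    [[0,0,-26],[0,0,0],1],
    [[0,0,-44],[0,0,0],1],
    [[0,0,-62],[0,0,0],1],
    [[0,0,-80],[0,0,0],1],
    [[0,0,-94],[0,0,0],1],
    [[0,0,-102],[0,0,0],1],
    [[0,0,-105],[0,0,0],1],
    [[0,0,-105],[0,0,0],1],
    [[0,0,-105],[0,0,0],1],
  ],
)

```text
time: 4.85
ee_pos: [0.5184, 0.2206, 0.2356]
tcp_rot: [-179.9, 0.0, 97.4]
wrist_force: [-0.2, 0.8, -5.0]
opening: 0.023
grasp_force: 49.3
```

Call:
play_rows(
  increments=[
    [[-6,-1,0],[0,0,0],1],
    [[-20,-3,0],[0,0,0],1],
    [[-42,-6,0],[0,0,0],1],
    [[-70,-11,0],[0,0,0],1],
    [[-104,-16,0],[0,0,0],1],
    [[-140,-21,0],[0,0,0],1],
    [[-176,-27,0],[0,0,0],1],
    [[-212,-32,0],[0,0,0],1],
    [[-248,-38,0],[0,0,0],1],
    [[-284,-43,0],[0,0,0],1],
    [[-320,-49,0],[0,0,0],1],
    [[-356,-54,0],[0,0,0],1],
    [[-392,-60,0],[0,0,0],1],
    [[-428,-65,0],[0,0,0],1],
    [[-462,-71,0],[0,0,0],1],
    [[-490,-75,0],[0,0,0],1],
    [[-510,-78,0],[0,0,0],1],
    [[-523,-80,0],[0,0,0],1],
    [[-529,-81,0],[0,0,0],1],
    [[-529,-81,0],[0,0,0],1],
  ],
)

```text
time: 6.85
ee_pos: [0.5065, -0.3147, 0.2361]
tcp_rot: [-180.0, -0.0, 97.4]
wrist_force: [0.4, 0.3, -3.7]
opening: 0.0227
grasp_force: 49.3
```

Run:
```python
from h import *
go(.5075,-.314,.145,97.5)
p,d=camera("side"); print(telemetry.get_obs()["opening"])
cv2.imwrite("pics/s2.png",cv2.resize(p[40:240,180:430,::-1],None,fx=3,fy=3))
```

```text
shift mm [ 0.6  1.2 91.1] turn [-0.02 -0.02 -0.1 ] t 6.85
0.02314349709931982
```

View pics/s2.png

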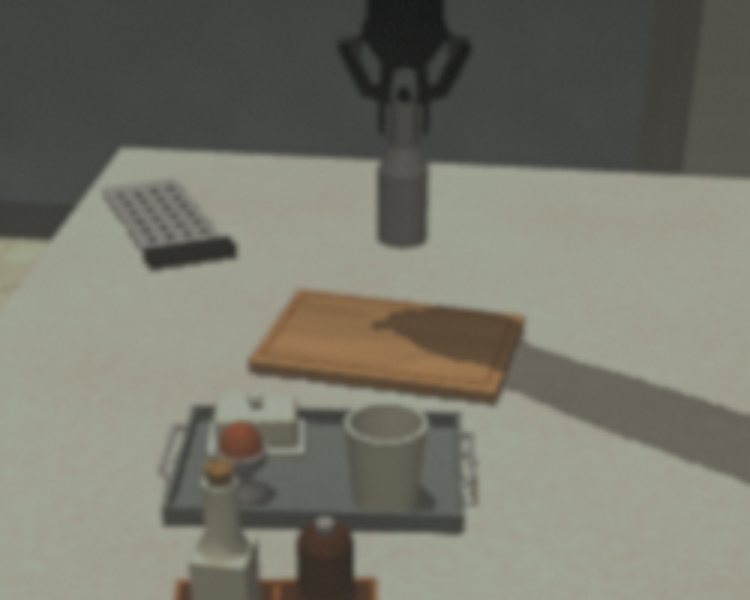

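The oil hangs upright below the gripper at about (402,180). Lowering it onto the board and letting go.

Call:
play_rows(
  increments=[
    [[0,1,10],[0,0,0],1],
    [[0,1,26],[0,0,0],1],
    [[0,1,44],[0,0,0],1],
    [[0,1,60],[0,0,0],1],
    [[0,1,74],[0,0,0],1],
    [[0,1,82],[0,0,0],1],
    [[0,1,87],[0,0,0],1],
    [[0,1,90],[0,0,0],1],
    [[0,1,91],[0,0,0],1],
    [[0,1,91],[0,0,0],1],
    [[0,1,91],[0,0,0],1],
  ],
)

```text
time: 8.0
ee_pos: [0.508, -0.3144, 0.1458]
tcp_rot: [180.0, 0.0, 97.4]
wrist_force: [0.8, 0.2, -3.8]
opening: 0.023
grasp_force: 49.3
```

Call:
play_rows(
  increments=[
    [[0,0,1],[0,0,0],1],
    [[0,0,2],[0,0,0],1],
    [[0,0,2],[0,0,0],1],
    [[0,0,2],[0,0,0],1],
  ],
)

```text
time: 8.4
ee_pos: [0.5081, -0.3146, 0.1453]
tcp_rot: [179.9, 0.1, 97.4]
wrist_force: [-1.9, 0.3, 6.9]
opening: 0.0232
grasp_force: 50.7
```

Call:
play_rows(
  increments=[
    [[0,0,0],[0,0,0],0.75],
    [[0,0,0],[0,0,0],0.6],
    [[0,0,0],[0,0,0],0.5],
    [[0,0,0],[0,0,0],0.4],
    [[0,0,0],[0,0,0],0.4],
    [[0,0,-6],[0,0,0],0.4],
    [[0,0,-20],[0,0,0],0.4],
    [[0,0,-40],[0,0,0],0.4],
    [[0,0,-62],[0,0,0],0.4],
    [[0,0,-84],[0,0,0],0.4],
    [[0,0,-98],[0,0,0],0.4],
    [[0,0,-103],[0,0,0],0.4],
  ],
)

```text
time: 9.6
ee_pos: [0.5083, -0.3145, 0.2492]
tcp_rot: [179.8, 0.1, 97.4]
wrist_force: [0.7, -0.4, 0.1]
opening: 0.0515
grasp_force: 0.0
```

Call:
play_rows(
  increments=[
    [[6,1,0],[0,0,0],0.4],
    [[20,6,0],[0,0,0],0.4],
    [[42,12,0],[0,0,0],0.4],
    [[70,20,0],[0,0,0],0.4],
    [[104,30,0],[0,0,0],0.4],
    [[140,40,0],[0,0,0],0.4],
    [[176,50,0],[0,0,0],0.4],
    [[212,61,0],[0,0,0],0.4],
    [[248,71,0],[0,0,0],0.4],
    [[284,81,0],[0,0,0],0.4],
    [[320,92,0],[0,0,0],0.4],
    [[356,102,0],[0,0,0],0.4],
    [[392,112,0],[0,0,0],0.4],
    [[428,123,0],[0,0,0],0.4],
    [[462,132,0],[0,0,0],0.4],
    [[490,140,0],[0,0,0],0.4],
    [[510,146,0],[0,0,0],0.4],
    [[522,150,0],[0,0,0],0.4],
    [[526,151,0],[0,0,0],0.4],
    [[526,151,0],[0,0,0],0.4],
  ],
)

```text
time: 11.6
ee_pos: [0.5891, 0.2271, 0.2459]
tcp_rot: [-180.0, 0.0, 97.5]
wrist_force: [-0.0, -0.8, -0.0]
opening: 0.0512
grasp_force: 0.0
```

Run:
```python
from h import *
go(.589,.2265,.13,97.5)
p,d=camera("side"); P=cloud("side",d)
q=P[(P[...,2]>.03)&(P[...,2]<.2)&(P[...,1]<-.2)&(P[...,0]>.3)&(P[...,0]<.7)]
b=q[q[:,2]<.09]; print(len(q),b.min(0),b.max(0),q[:,2].max())
```

```text
shift mm [ -0.6  -0.  115.9] turn [-0.05  0.02 -0.03] t 11.6
1633 [ 0.30001282 -2.25665914  0.03008685] [ 0.69695839 -0.27994887  0.08998439] 0.1767295319619743
```

Call:
play_rows(
  increments=[
    [[0,0,8],[0,0,0],0.4],
    [[0,0,24],[0,0,0],0.4],
    [[0,0,44],[0,0,0],0.4],
    [[0,0,64],[0,0,0],0.4],
    [[0,0,84],[0,0,0],0.4],
    [[0,0,102],[0,0,0],0.4],
    [[0,0,112],[0,0,0],0.4],
    [[0,0,116],[0,0,0],0.4],
    [[0,0,116],[0,0,0],0.4],
    [[0,0,116],[0,0,0],0.8],
    [[0,0,116],[0,0,0],0.9],
    [[0,0,116],[0,0,0],1],
    [[0,0,116],[0,0,0],1],
    [[0,0,116],[0,0,0],1],
    [[0,0,116],[0,0,0],1],
    [[0,0,116],[0,0,0],1],
  ],
)

```text
time: 13.25
ee_pos: [0.5898, 0.2271, 0.1315]
tcp_rot: [179.9, -0.0, 97.4]
wrist_force: [-0.5, -0.6, 6.3]
opening: 0.0249
grasp_force: 49.6
```

Call:
play_rows(
  increments=[
    [[0,0,-4],[0,0,0],1],
    [[0,0,-12],[0,0,0],1],
    [[0,0,-26],[0,0,0],1],
    [[0,0,-44],[0,0,0],1],
    [[0,0,-62],[0,0,0],1],
    [[0,0,-80],[0,0,0],1],
    [[0,0,-94],[0,0,0],1],
    [[0,0,-102],[0,0,0],1],
    [[0,0,-105],[0,0,0],1],
    [[0,0,-105],[0,0,0],1],
    [[0,0,-105],[0,0,0],1],
  ],
)

```text
time: 14.35
ee_pos: [0.5893, 0.2268, 0.2345]
tcp_rot: [-179.9, 0.0, 97.4]
wrist_force: [0.2, -0.6, -4.8]
opening: 0.0248
grasp_force: 49.6
```

Run:
```python
from h import *
go(.592,-.2506,.235,97.5)
```

```text
shift mm [-4.738e+02 -5.910e+01 -3.000e-01] turn [-0.06  0.01 -0.06] t 14.35
```

Call:
play_rows(
  increments=[
    [[-6,-1,0],[0,0,0],1],
    [[-20,-2,0],[0,0,0],1],
    [[-42,-5,0],[0,0,0],1],
    [[-70,-9,0],[0,0,0],1],
    [[-102,-13,0],[0,0,0],1],
    [[-135,-17,0],[0,0,0],1],
    [[-168,-21,0],[0,0,0],1],
    [[-201,-25,0],[0,0,0],1],
    [[-234,-29,0],[0,0,0],1],
    [[-267,-33,0],[0,0,0],1],
    [[-300,-37,0],[0,0,0],1],
    [[-333,-42,0],[0,0,0],1],
    [[-366,-46,0],[0,0,0],1],
    [[-397,-50,0],[0,0,0],1],
    [[-425,-53,0],[0,0,0],1],
    [[-447,-56,0],[0,0,0],1],
    [[-463,-58,0],[0,0,0],1],
    [[-472,-59,0],[0,0,0],1],
    [[-474,-59,0],[0,0,0],1],
    [[-474,-59,0],[0,0,0],1],
  ],
)

```text
time: 16.35
ee_pos: [0.5923, -0.2505, 0.2352]
tcp_rot: [-180.0, -0.0, 97.4]
wrist_force: [-0.3, 0.2, -4.3]
opening: 0.0247
grasp_force: 49.6
```

Call:
play_rows(
  increments=[
    [[0,0,10],[0,0,0],1],
    [[0,0,26],[0,0,0],1],
    [[0,0,44],[0,0,0],1],
    [[0,0,60],[0,0,0],1],
    [[0,0,74],[0,0,0],1],
    [[0,0,82],[0,0,0],1],
    [[0,0,87],[0,0,0],1],
    [[0,0,89],[0,0,0],1],
    [[0,0,90],[0,0,0],1],
    [[0,0,91],[0,0,0],1],
    [[0,0,91],[0,0,0],1],
    [[0,0,91],[0,0,0],1],
  ],
)

```text
time: 17.55
ee_pos: [0.5924, -0.2509, 0.1446]
tcp_rot: [180.0, 0.0, 97.4]
wrist_force: [0.1, -0.3, -4.7]
opening: 0.0247
grasp_force: 49.5
```

Call:
play_rows(
  increments=[
    [[0,0,1],[0,0,0],1],
    [[0,0,2],[0,0,0],1],
    [[0,0,2],[0,0,0],1],
    [[0,0,2],[0,0,0],1],
  ],
)

```text
time: 17.95
ee_pos: [0.5926, -0.251, 0.1445]
tcp_rot: [179.9, 0.1, 97.4]
wrist_force: [-3.8, 0.8, 8.3]
opening: 0.0247
grasp_force: 51.0
```

Call:
play_rows(
  increments=[
    [[0,0,0],[0,0,0],0.75],
    [[0,0,0],[0,0,0],0.6],
    [[0,0,0],[0,0,0],0.5],
    [[0,0,0],[0,0,0],0.4],
    [[0,0,0],[0,0,0],0.3],
    [[0,0,-6],[0,0,0],0.3],
    [[0,0,-20],[0,0,0],0.3],
    [[0,0,-40],[0,0,0],0.3],
    [[0,0,-62],[0,0,0],0.3],
    [[0,0,-84],[0,0,0],0.3],
    [[0,0,-98],[0,0,0],0.3],
    [[0,0,-106],[0,0,0],0.3],
  ],
)

```text
time: 19.15
ee_pos: [0.5927, -0.2509, 0.2511]
tcp_rot: [179.8, 0.1, 97.4]
wrist_force: [0.4, 0.1, 0.4]
opening: 0.0598
grasp_force: 0.0
```

Call:
play_rows(
  increments=[
    [[8,0,0],[0,0,0],0.3],
    [[25,-1,0],[0,0,0],0.3],
    [[50,-1,0],[0,0,0],0.3],
    [[80,-2,0],[0,0,0],0.3],
    [[116,-3,0],[0,0,0],0.3],
    [[154,-5,0],[0,0,0],0.3],
    [[192,-6,0],[0,0,0],0.3],
    [[230,-7,0],[0,0,0],0.3],
    [[268,-8,0],[0,0,0],0.3],
    [[306,-9,0],[0,0,0],0.3],
    [[344,-10,0],[0,0,0],0.3],
    [[382,-11,0],[0,0,0],0.3],
    [[420,-12,0],[0,0,0],0.3],
    [[456,-13,0],[0,0,0],0.3],
    [[490,-14,0],[0,0,0],0.3],
    [[518,-15,0],[0,0,0],0.3],
    [[538,-16,0],[0,0,0],0.3],
    [[549,-16.5,0],[0,0,0],0.3],
    [[552,-16.5,0],[0,0,0],0.3],
    [[552,-16.5,0],[0,0,0],0.3],
  ],
)

```text
time: 21.15
ee_pos: [0.5043, 0.2943, 0.248]
tcp_rot: [-180.0, 0.0, 97.5]
wrist_force: [0.4, -0.3, 0.2]
opening: 0.0598
grasp_force: 0.0
```

Run:
```python
from h import *
go(.5041,.2947,.13,97.5)
p,d=camera("side")
cv2.imwrite("pics/s3.png",cv2.resize(p[80:300,180:400,::-1],None,fx=2.7,fy=2.7))
```

```text
shift mm [ 4.00e-01 -1.00e-01  1.18e+02] turn [-0.02  0.02 -0.04] t 21.15
```

View pics/s3.png

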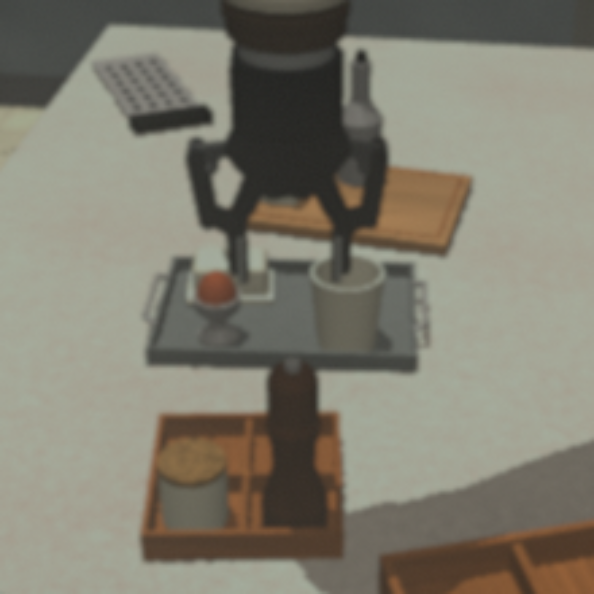

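The oil stands upright on the board at (362,120), the vinegar is hidden behind the gripper, and the fingers are centred over the mill at (292,400). Gripping the mill.

Call:
play_rows(
  increments=[
    [[0,0,8],[0,0,0],0.3],
    [[0,0,24],[0,0,0],0.3],
    [[0,0,44],[0,0,0],0.3],
    [[0,0,64],[0,0,0],0.3],
    [[0,0,84],[0,0,0],0.3],
    [[0,0,102],[0,0,0],0.3],
    [[0,0,114],[0,0,0],0.3],
    [[0,0,118],[0,0,0],0.3],
    [[0,0,118],[0,0,0],0.3],
    [[0,0,118],[0,0,0],0.7],
    [[0,0,118],[0,0,0],0.8],
    [[0,0,118],[0,0,0],1],
    [[0,0,118],[0,0,0],1],
    [[0,0,118],[0,0,0],1],
    [[0,0,118],[0,0,0],1],
    [[0,0,118],[0,0,0],1],
  ],
)

```text
time: 22.8
ee_pos: [0.5048, 0.2947, 0.1315]
tcp_rot: [179.9, -0.0, 97.4]
wrist_force: [-1.7, -1.1, 6.3]
opening: 0.0386
grasp_force: 51.0
```

Call:
play_rows(
  increments=[
    [[0,0,-4],[0,0,0],1],
    [[0,0,-12],[0,0,0],1],
    [[0,0,-26],[0,0,0],1],
    [[0,0,-44],[0,0,0],1],
    [[0,0,-62],[0,0,0],1],
    [[0,0,-80],[0,0,0],1],
    [[0,0,-94],[0,0,0],1],
    [[0,0,-102],[0,0,0],1],
    [[0,0,-105],[0,0,0],1],
    [[0,0,-105],[0,0,0],1],
    [[0,0,-105],[0,0,0],1],
  ],
)

```text
time: 23.9
ee_pos: [0.5043, 0.2944, 0.2346]
tcp_rot: [-179.9, 0.0, 97.4]
wrist_force: [0.3, 0.1, -2.0]
opening: 0.0391
grasp_force: 50.6
```

Run:
```python
from h import *
go(.444,-.229,.235,97.5)
```

```text
shift mm [-5.111e+02 -1.276e+02 -1.000e-01] turn [-0.06  0.03 -0.06] t 23.9
```

Call:
play_rows(
  increments=[
    [[-8,-2,0],[0,0,0],1],
    [[-24,-6,0],[0,0,0],1],
    [[-48,-12,0],[0,0,0],1],
    [[-76,-19,0],[0,0,0],1],
    [[-110,-27,0],[0,0,0],1],
    [[-145,-36,0],[0,0,0],1],
    [[-180,-45,0],[0,0,0],1],
    [[-215,-54,0],[0,0,0],1],
    [[-250,-62,0],[0,0,0],1],
    [[-285,-71,0],[0,0,0],1],
    [[-320,-80,0],[0,0,0],1],
    [[-355,-89,0],[0,0,0],1],
    [[-390,-97,0],[0,0,0],1],
    [[-424,-106,0],[0,0,0],1],
    [[-454,-113,0],[0,0,0],1],
    [[-478,-119,0],[0,0,0],1],
    [[-496,-124,0],[0,0,0],1],
    [[-507,-127,0],[0,0,0],1],
    [[-511,-128,0],[0,0,0],1],
    [[-511,-128,0],[0,0,0],1],
  ],
)

```text
time: 25.9
ee_pos: [0.4433, -0.229, 0.2352]
tcp_rot: [-180.0, -0.0, 97.4]
wrist_force: [-0.5, -0.0, -1.5]
opening: 0.0388
grasp_force: 50.7
```

Call:
play_rows(
  increments=[
    [[0,0,10],[0,0,0],1],
    [[0,0,26],[0,0,0],1],
    [[0,0,44],[0,0,0],1],
    [[0,0,60],[0,0,0],1],
    [[0,0,74],[0,0,0],1],
    [[0,0,82],[0,0,0],1],
    [[0,0,87],[0,0,0],1],
    [[0,0,90],[0,0,0],1],
    [[0,0,91],[0,0,0],1],
    [[0,0,92],[0,0,0],1],
    [[0,0,92],[0,0,0],1],
    [[0,0,92],[0,0,0],1],
  ],
)

```text
time: 27.1
ee_pos: [0.4439, -0.229, 0.1445]
tcp_rot: [179.9, 0.1, 97.4]
wrist_force: [-3.5, 0.8, 6.1]
opening: 0.0387
grasp_force: 51.5
```

Call:
play_rows(
  increments=[
    [[0,0,0],[0,0,0],0.5],
    [[0,0,0],[0,0,0],0.4],
    [[0,0,0],[0,0,0],0.3],
    [[0,0,0],[0,0,0],0.3],
    [[0,0,0],[0,0,0],0.3],
    [[0,0,-6],[0,0,0],0.3],
    [[0,0,-20],[0,0,0],0.3],
    [[0,0,-40],[0,0,0],0.3],
    [[0,0,-62],[0,0,0],0.3],
    [[0,0,-84],[0,0,0],0.3],
    [[0,0,-98],[0,0,0],0.3],
    [[0,0,-106],[0,0,0],0.3],
  ],
)

```text
time: 28.3
ee_pos: [0.4441, -0.229, 0.2518]
tcp_rot: [179.9, 0.1, 97.4]
wrist_force: [0.1, 0.2, -0.2]
opening: 0.0597
grasp_force: 0.0
```

Call:
play_rows(
  increments=[
    [[8,3,0],[0,0,0],0.1],
    [[24,10,0],[0,0,0],0.1],
    [[48,20,0],[0,0,0],0.1],
    [[78,32,0],[0,0,0],0.1],
    [[110,45,0],[0,0,0],0.1],
    [[145,59,0],[0,0,0],0.1],
    [[180,74,0],[0,0,0],0.1],
    [[215,88,0],[0,0,0],0.1],
    [[250,103,0],[0,0,0],0.1],
    [[285,117,0],[0,0,0],0.1],
    [[320,131,0],[0,0,0],0.1],
    [[355,146,0],[0,0,0],0.1],
    [[390,160,0],[0,0,0],0.1],
    [[424,174,0],[0,0,0],0.1],
    [[454,186,0],[0,0,0],0.1],
    [[478,196,0],[0,0,0],0.1],
    [[496,204,0],[0,0,0],0.1],
    [[505,208,0],[0,0,0],0.1],
    [[508,209,0],[0,0,0],0.1],
    [[508,209,0],[0,0,0],0.1],
  ],
)

```text
time: 30.3
ee_pos: [0.5849, 0.3019, 0.2489]
tcp_rot: [-180.0, 0.0, 97.5]
wrist_force: [0.0, -0.0, -0.4]
opening: 0.0768
grasp_force: 0.0
```

Run:
```python
from h import *
go(.5845,.3017,.052,97.5)
p,d=camera("top"); P=cloud("top",d); Z=P[...,2]
cv2.imwrite("pics/t4.png",cv2.resize(p[100:270,205:515,::-1],None,fx=2.5,fy=2.5))
m=((Z>.1)&(Z<.21)&(P[...,1]<-.15)&(P[...,0]>.3)).astype(np.uint8)
n,l,s,c=cv2.connectedComponentsWithStats(m)
for i in range(1,n):
    if s[i,4]>30:
        q=P[l==i]; print(c[i].round(),((q.min(0)+q.max(0))/2).round(4),"zmax",q[:,2].max().round(3))
```

```text
shift mm [-1.000e-01 -3.000e-01  1.969e+02] turn [-0.04  0.02 -0.05] t 30.3
[467. 155.] [ 0.5927 -0.2489  0.1376] zmax 0.175
[493. 191.] [ 0.5096 -0.3113  0.1403] zmax 0.181
[460. 218.] [ 0.4438 -0.227   0.1414] zmax 0.179
```

View pics/t4.png

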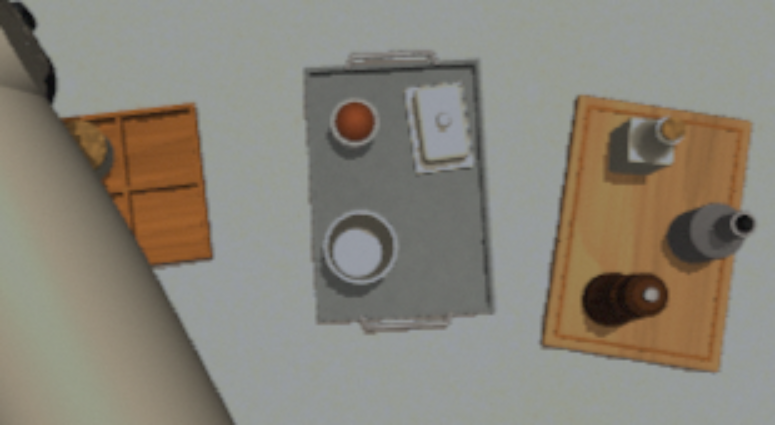

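Vinegar (640,150), oil (710,232) and mill (625,297) all stand upright within the board. Descending to the salt.

Call:
play_rows(
  increments=[
    [[0,0,8],[0,0,0],0.1],
    [[0,0,26],[0,0,0],0.1],
    [[0,0,50],[0,0,0],0.1],
    [[0,0,75],[0,0,0],0.1],
    [[0,0,100],[0,0,0],0.1],
    [[0,0,125],[0,0,0],0.1],
    [[0,0,150],[0,0,0],0.1],
    [[0,0,172],[0,0,0],0.1],
    [[0,0,188],[0,0,0],0.1],
    [[0,0,196],[0,0,0],0.1],
    [[0,0,197],[0,0,0],0.2],
    [[0,0,197],[0,0,0],0.4],
    [[0,0,197],[0,0,0],0.6],
    [[0,0,197],[0,0,0],1],
    [[0,0,197],[0,0,0],1],
    [[0,0,197],[0,0,0],1],
    [[0,0,197],[0,0,0],1],
    [[0,0,197],[0,0,0],1],
  ],
)

```text
time: 32.15
ee_pos: [0.5857, 0.3023, 0.0536]
tcp_rot: [179.9, -0.0, 97.4]
wrist_force: [-0.3, 0.2, 6.1]
opening: 0.0529
grasp_force: 53.4
```

Call:
play_rows(
  increments=[
    [[0,0,-4],[0,0,0],1],
    [[0,0,-12],[0,0,0],1],
    [[0,0,-26],[0,0,0],1],
    [[0,0,-44],[0,0,0],1],
    [[0,0,-62],[0,0,0],1],
    [[0,0,-80],[0,0,0],1],
    [[0,0,-98],[0,0,0],1],
    [[0,0,-112],[0,0,0],1],
    [[0,0,-118],[0,0,0],1],
    [[0,0,-120],[0,0,0],1],
    [[0,0,-120],[0,0,0],1],
    [[0,0,-120],[0,0,0],1],
  ],
)

```text
time: 33.35
ee_pos: [0.5849, 0.3018, 0.1712]
tcp_rot: [-179.9, 0.0, 97.4]
wrist_force: [-0.2, -0.6, -2.7]
opening: 0.0525
grasp_force: 52.8
```

Run:
```python
from h import *
go(.4917,-.0627,.172,93.7)
```

```text
shift mm [-349.4 -139.6   -0.4] turn [-0.08  0.03  3.74] t 33.35
```

Call:
play_rows(
  increments=[
    [[-6,-2,0],[0,0,0],1],
    [[-18,-7,0],[0,0,0],1],
    [[-36,-14,0],[0,0,1],1],
    [[-60,-24,0],[0,0,1],1],
    [[-88,-35,0],[0,0,1],1],
    [[-117,-47,0],[0,0,1.5],1],
    [[-146,-58,0],[0,0,2],1],
    [[-175,-70,0],[0,0,2],1],
    [[-204,-81,0],[0,0,2.5],1],
    [[-233,-93,0],[0,0,3],1],
    [[-262,-105,0],[0,0,3],1],
    [[-290,-116,0],[0,0,3.5],1],
    [[-314,-126,0],[0,0,3.7],1],
    [[-332,-133,0],[0,0,3.7],1],
    [[-344,-137,0],[0,0,3.7],1],
    [[-349,-139.5,0],[0,0,3.7],1],
    [[-349,-139.5,0],[0,0,3.7],1],
    [[-349,-139.5,0],[0,0,3.7],1],
  ],
)

```text
time: 35.15
ee_pos: [0.4921, -0.0617, 0.1723]
tcp_rot: [180.0, -0.0, 93.8]
wrist_force: [0.5, -0.7, -1.9]
opening: 0.0527
grasp_force: 52.9
```

Run:
```python
from h import *
go(.4917,-.0627,.0525,93.7)
p,d=camera("side"); cv2.imwrite("pics/s5.png",cv2.resize(p[90:250,200:400,::-1],None,fx=3.5,fy=3.5))
```

```text
shift mm [ -1.   -0.5 119.8] turn [ 0.   -0.01  0.06] t 35.15
```

View pics/s5.png

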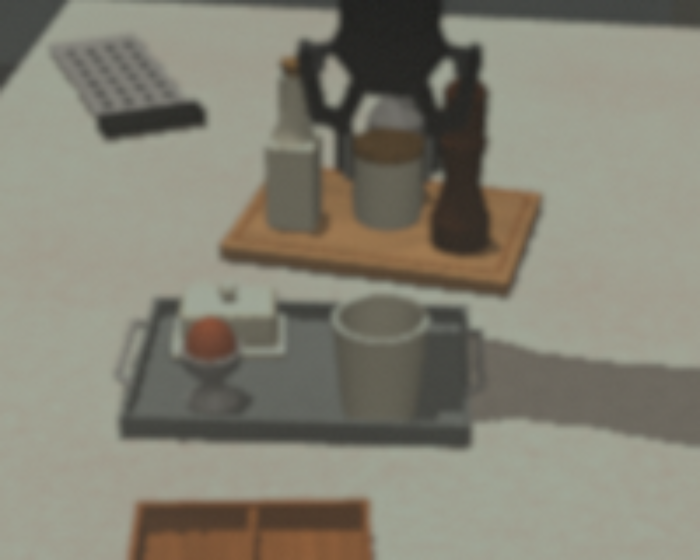

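The salt hangs upright at (388,180) and the bottles and mill stand on the board. Lowering into the corner.

Call:
play_rows(
  increments=[
    [[0,0,8],[0,0,0],1],
    [[-1,0,24],[0,0,0],1],
    [[-1,0,44],[0,0,0],1],
    [[-1,0,66],[0,0,0],1],
    [[-1,0,86],[0,0,0],1],
    [[-1,0,102],[0,0,0],1],
    [[-1,0,112],[0,0,0],1],
    [[-1,0,116],[0,0,0],1],
    [[-1,0,118],[0,0,0],1],
    [[-1,0,119],[0,0,0],1],
    [[-1,0,119],[0,0,0],1],
    [[-1,0,119],[0,0,0],1],
  ],
)

```text
time: 36.4
ee_pos: [0.4924, -0.0632, 0.0538]
tcp_rot: [179.9, 0.0, 93.7]
wrist_force: [-0.0, -0.0, -1.6]
opening: 0.0529
grasp_force: 52.9
```

Call:
play_rows(
  increments=[
    [[0,0,1],[0,0,0],1],
    [[0,0,2],[0,0,0],1],
    [[0,0,2],[0,0,0],1],
    [[0,0,2],[0,0,0],1],
  ],
)

```text
time: 36.8
ee_pos: [0.4925, -0.0632, 0.0535]
tcp_rot: [179.9, 0.0, 93.7]
wrist_force: [-6.8, 0.7, 13.8]
opening: 0.0526
grasp_force: 54.6
```

Call:
play_rows(
  increments=[
    [[0,0,0],[0,0,0],0.3],
    [[0,0,0],[0,0,0],0.2],
    [[0,0,0],[0,0,0],0.1],
    [[0,0,0],[0,0,0],0.1],
    [[0,0,0],[0,0,0],0.1],
    [[0,0,-6],[0,0,0],0.1],
    [[0,0,-20],[0,0,0],0.1],
    [[0,0,-42],[0,0,0],0.1],
    [[0,0,-70],[0,0,0],0.1],
    [[0,0,-100],[0,0,0],0.1],
    [[0,0,-130],[0,0,0],0.1],
    [[0,0,-158],[0,0,0],0.1],
    [[0,0,-180],[0,0,0],0.1],
    [[0,0,-193],[0,0,0],0.1],
    [[0,0,-197],[0,0,0],0.1],
    [[0,0,-197],[0,0,0],0.1],
  ],
)

```text
time: 38.4
ee_pos: [0.4922, -0.0631, 0.2484]
tcp_rot: [180.0, 0.0, 93.7]
wrist_force: [0.1, -1.1, 0.1]
opening: 0.0772
grasp_force: 0.0
```

Run:
```python
from h import *
go(.444,-.229,.25,97.5)
```

```text
shift mm [-162.4  -58.9   -1.6] turn [ 0.02  0.01 -3.76] t 38.4
```

Call:
play_rows(
  increments=[
    [[-8,-3,0],[0,0,0],0.3],
    [[-24,-9,0],[0,0,-1],0.3],
    [[-48,-17,0],[0,0,-2],0.3],
    [[-76,-28,0],[0,0,-2.5],0.3],
    [[-104,-38,0],[0,0,-3],0.3],
    [[-130,-47,0],[0,0,-3.8],0.3],
    [[-150,-54,0],[0,0,-3.8],0.3],
    [[-160,-58,0],[0,0,-3.8],0.3],
    [[-162.5,-59,0],[0,0,-3.8],0.3],
    [[-162.5,-59,0],[0,0,-3.8],0.3],
  ],
)

```text
time: 39.4
ee_pos: [0.4436, -0.229, 0.2478]
tcp_rot: [-180.0, -0.0, 97.5]
wrist_force: [0.1, 0.2, -0.0]
opening: 0.0599
grasp_force: 0.0
```

Run:
```python
from h import *
p,d=camera("top"); P=cloud("top",d); Z=P[...,2]
cv2.imwrite("pics/t6.png",cv2.resize(p[100:270,205:515,::-1],None,fx=2.5,fy=2.5))
X,Y=P[...,0],P[...,1]
m=(Z>.055)&(Z<.075)&(abs(X-.49)<.045)&(abs(Y+.063)<.045); q=P[m]
c=(q.min(0)+q.max(0))/2; print(m.sum(),c,np.ptp(q,axis=0),np.median(q[:,2]))
print("in tray mm",Ro.from_euler("z",-3.74,degrees=True).apply((c-[.5508,-.0158,0])*1e3))
go(.444,-.229,.1445,97.5)
```

```text
391 [ 0.49448981 -0.06240317  0.06464265] [0.05176565 0.05301795 0.0182533 ] 0.06665111817817668
in tray mm [-59.23014917 -42.83086817  64.6426525 ]
shift mm [-4.000e-01  1.000e-01  1.035e+02] turn [-0.02 -0.03  0.05] t 39.45
```

View pics/t6.png

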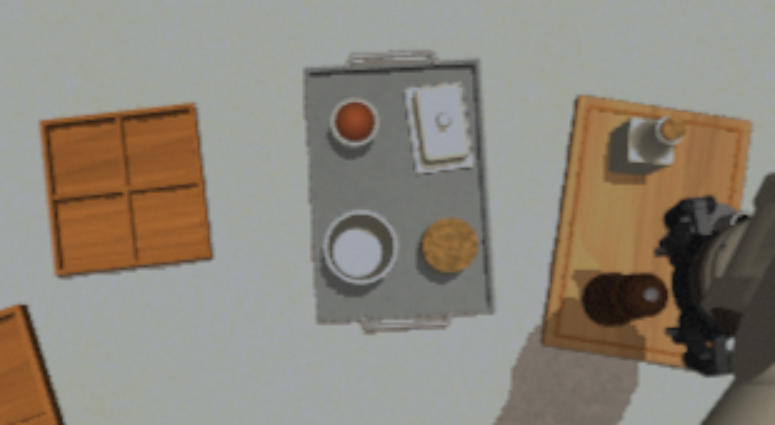

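The salt (450,245) stands in the free corner at tray (-59,-43) mm, and the cup, egg cup and butter dish haven't moved. Now returning the mill.

Call:
play_rows(
  increments=[
    [[0,0,8],[0,0,0],0.3],
    [[0,0,24],[0,0,0],0.3],
    [[0,0,44],[0,0,0],0.3],
    [[0,0,64],[0,0,0],0.3],
    [[0,0,84],[0,0,0],0.3],
    [[0,0,97],[0,0,0],0.3],
    [[0,0,103],[0,0,0],0.3],
    [[0,0,103],[0,0,0],0.3],
    [[0,0,103],[0,0,0],0.7],
    [[0,0,103],[0,0,0],0.8],
    [[0,0,103],[0,0,0],1],
    [[0,0,103],[0,0,0],1],
    [[0,0,103],[0,0,0],1],
    [[0,0,103],[0,0,0],1],
    [[0,0,103],[0,0,0],1],
  ],
)

```text
time: 40.95
ee_pos: [0.4442, -0.2294, 0.1464]
tcp_rot: [179.9, 0.1, 97.5]
wrist_force: [-1.8, 1.0, 6.3]
opening: 0.0384
grasp_force: 51.0
```

Call:
play_rows(
  increments=[
    [[0,0,-4],[0,0,0],1],
    [[0,0,-12],[0,0,0],1],
    [[0,0,-26],[0,0,0],1],
    [[0,0,-44],[0,0,0],1],
    [[0,0,-62],[0,0,0],1],
    [[0,0,-78],[0,0,0],1],
    [[0,0,-88],[0,0,0],1],
    [[0,0,-94],[0,0,0],1],
    [[0,0,-95],[0,0,0],1],
    [[0,0,-95],[0,0,0],1],
  ],
)

```text
time: 41.95
ee_pos: [0.4438, -0.2291, 0.2399]
tcp_rot: [-180.0, -0.0, 97.5]
wrist_force: [-0.1, 0.6, -3.3]
opening: 0.0384
grasp_force: 50.5
```

Run:
```python
from h import *
go(.5043,.2946,.238,97.5)
```

```text
shift mm [511.2 128.7   2. ] turn [-0.03 -0.02  0.04] t 41.95
```

Call:
play_rows(
  increments=[
    [[8,2,0],[0,0,0],1],
    [[24,6,0],[0,0,0],1],
    [[48,12,0],[0,0,0],1],
    [[76,19,0],[0,0,0],1],
    [[110,27,0],[0,0,0],1],
    [[145,36,0],[0,0,0],1],
    [[180,45,0],[0,0,0],1],
    [[215,54,0],[0,0,0],1],
    [[250,62,0],[0,0,0],1],
    [[285,71,0],[0,0,0],1],
    [[320,80,0],[0,0,0],1],
    [[355,89,0],[0,0,0],1],
    [[390,98,0],[0,0,0],1],
    [[424,107,0],[0,0,0],1],
    [[454,114,0],[0,0,0],1],
    [[478,120,0],[0,0,0],1],
    [[496,125,0],[0,0,0],1],
    [[507,128,0],[0,0,0],1],
    [[511,128.7,0],[0,0,0],1],
    [[511,128.7,0],[0,0,0],1],
  ],
)

```text
time: 43.95
ee_pos: [0.5043, 0.2942, 0.2401]
tcp_rot: [-180.0, 0.0, 97.5]
wrist_force: [-0.9, -0.4, -2.1]
opening: 0.0387
grasp_force: 50.6
```

Call:
play_rows(
  increments=[
    [[0,0,10],[0,0,0],1],
    [[0,0,26],[0,0,0],1],
    [[0,0,44],[0,0,0],1],
    [[0,0,62],[0,0,0],1],
    [[0,0,80],[0,0,0],1],
    [[0,0,92],[0,0,0],1],
    [[0,0,99],[0,0,0],1],
    [[0,0,102],[0,0,0],1],
    [[0,0,103],[0,0,0],1],
    [[0,0,104],[0,0,0],1],
    [[0,0,104],[0,0,0],1],
    [[0,0,104],[0,0,0],1],
  ],
)

```text
time: 45.15
ee_pos: [0.5045, 0.2945, 0.1368]
tcp_rot: [180.0, -0.0, 97.5]
wrist_force: [0.2, -0.4, -2.0]
opening: 0.0383
grasp_force: 50.6
```

Call:
play_rows(
  increments=[
    [[0,0,1],[0,0,0],1],
    [[0,0,2],[0,0,0],1],
    [[0,0,3],[0,0,0],1],
    [[0,0,4],[0,0,0],1],
    [[0,0,4],[0,0,0],1],
    [[0,0,4],[0,0,0],1],
  ],
)

```text
time: 45.75
ee_pos: [0.5044, 0.2945, 0.1335]
tcp_rot: [179.9, -0.0, 97.5]
wrist_force: [-3.1, -0.4, 5.5]
opening: 0.0385
grasp_force: 51.6
```

Call:
play_rows(
  increments=[
    [[0,0,0],[0,0,0],0.5],
    [[0,0,0],[0,0,0],0.4],
    [[0,0,0],[0,0,0],0.3],
    [[0,0,0],[0,0,0],0.3],
    [[0,0,0],[0,0,0],0.3],
    [[0,0,-6],[0,0,0],0.3],
    [[0,0,-20],[0,0,0],0.3],
    [[0,0,-40],[0,0,0],0.3],
    [[0,0,-62],[0,0,0],0.3],
    [[0,0,-84],[0,0,0],0.3],
    [[0,0,-104],[0,0,0],0.3],
    [[0,0,-114],[0,0,0],0.3],
    [[0,0,-118],[0,0,0],0.3],
  ],
)

```text
time: 47.05
ee_pos: [0.5047, 0.2945, 0.252]
tcp_rot: [179.9, -0.0, 97.5]
wrist_force: [-0.4, -0.2, -0.2]
opening: 0.0597
grasp_force: 0.0
```

Call:
play_rows(
  increments=[
    [[-8,0,0],[0,0,0],0.4],
    [[-25,1,0],[0,0,0],0.4],
    [[-50,1,0],[0,0,0],0.4],
    [[-80,2,0],[0,0,0],0.4],
    [[-116,3,0],[0,0,0],0.4],
    [[-154,5,0],[0,0,0],0.4],
    [[-192,6,0],[0,0,0],0.4],
    [[-230,7,0],[0,0,0],0.4],
    [[-268,8,0],[0,0,0],0.4],
    [[-306,9,0],[0,0,0],0.4],
    [[-344,10,0],[0,0,0],0.4],
    [[-382,11,0],[0,0,0],0.4],
    [[-420,12,0],[0,0,0],0.4],
    [[-456,13,0],[0,0,0],0.4],
    [[-490,14,0],[0,0,0],0.4],
    [[-518,15,0],[0,0,0],0.4],
    [[-538,16,0],[0,0,0],0.4],
    [[-549,16,0],[0,0,0],0.4],
    [[-552,16,0],[0,0,0],0.4],
    [[-552,16,0],[0,0,0],0.4],
  ],
)

```text
time: 49.05
ee_pos: [0.5922, -0.2509, 0.2499]
tcp_rot: [-180.0, -0.0, 97.5]
wrist_force: [0.2, 0.6, 0.4]
opening: 0.0513
grasp_force: 0.0
```

Run:
```python
from h import *
go(.5926,-.251,.1445,97.5)
p,d=camera("top"); P=cloud("top",d); Z=P[...,2]
m=((Z>.1)&(Z<.2)&(P[...,1]>.15)&(P[...,0]>.3)); q=P[m]; print(((q.min(0)+q.max(0))/2).round(4),q[:,2].max())
```

```text
shift mm [ -0.2   0.4 105.4] turn [-0.04 -0.03  0.01] t 49.05
[0.5041 0.295  0.1343] 0.16705703043783451
```

The mill is back at (0.504, 0.295), the same spot as its start. Next, the vinegar.

Call:
play_rows(
  increments=[
    [[0,0,8],[0,0,0],0.4],
    [[0,0,24],[0,0,0],0.4],
    [[0,0,44],[0,0,0],0.4],
    [[0,0,64],[0,0,0],0.4],
    [[0,0,84],[0,0,0],0.4],
    [[0,0,99],[0,0,0],0.4],
    [[0,0,105],[0,0,0],0.4],
    [[0,0,105],[0,0,0],0.4],
    [[0,0,105],[0,0,0],0.8],
    [[0,0,105],[0,0,0],0.9],
    [[0,0,105],[0,0,0],1],
    [[0,0,105],[0,0,0],1],
    [[0,0,105],[0,0,0],1],
    [[0,0,105],[0,0,0],1],
    [[0,0,105],[0,0,0],1],
  ],
)

```text
time: 50.6
ee_pos: [0.593, -0.251, 0.1466]
tcp_rot: [179.9, 0.1, 97.5]
wrist_force: [-1.2, 0.2, 5.5]
opening: 0.0249
grasp_force: 49.5
```

Call:
play_rows(
  increments=[
    [[0,0,-4],[0,0,0],1],
    [[0,0,-12],[0,0,0],1],
    [[0,0,-26],[0,0,0],1],
    [[0,0,-44],[0,0,0],1],
    [[0,0,-62],[0,0,0],1],
    [[0,0,-78],[0,0,0],1],
    [[0,0,-88],[0,0,0],1],
    [[0,0,-94],[0,0,0],1],
    [[0,0,-95],[0,0,0],1],
    [[0,0,-95],[0,0,0],1],
  ],
)

```text
time: 51.6
ee_pos: [0.5926, -0.2507, 0.2398]
tcp_rot: [-180.0, -0.0, 97.5]
wrist_force: [0.7, 0.2, -3.3]
opening: 0.0247
grasp_force: 49.5
```

Run:
```python
from h import *
go(.5895,.2270,.24,97.5)
```

```text
shift mm [ 4.74e+02  5.96e+01 -1.00e-01] turn [-0.03 -0.02  0.04] t 51.6
```

Call:
play_rows(
  increments=[
    [[6,1,0],[0,0,0],1],
    [[20,2,0],[0,0,0],1],
    [[42,5,0],[0,0,0],1],
    [[70,9,0],[0,0,0],1],
    [[102,13,0],[0,0,0],1],
    [[135,17,0],[0,0,0],1],
    [[168,21,0],[0,0,0],1],
    [[201,25,0],[0,0,0],1],
    [[234,29,0],[0,0,0],1],
    [[267,33,0],[0,0,0],1],
    [[300,38,0],[0,0,0],1],
    [[333,42,0],[0,0,0],1],
    [[366,46,0],[0,0,0],1],
    [[397,50,0],[0,0,0],1],
    [[425,53,0],[0,0,0],1],
    [[447,56,0],[0,0,0],1],
    [[463,58,0],[0,0,0],1],
    [[472,59.5,0],[0,0,0],1],
    [[474,59.5,0],[0,0,0],1],
    [[474,59.5,0],[0,0,0],1],
  ],
)

```text
time: 53.6
ee_pos: [0.5893, 0.2267, 0.2402]
tcp_rot: [-180.0, 0.0, 97.5]
wrist_force: [-0.5, 0.4, -4.4]
opening: 0.0248
grasp_force: 49.6
```

Call:
play_rows(
  increments=[
    [[0,0,10],[0,0,0],1],
    [[0,0,26],[0,0,0],1],
    [[0,0,44],[0,0,0],1],
    [[0,0,62],[0,0,0],1],
    [[0,0,80],[0,0,0],1],
    [[0,0,92],[0,0,0],1],
    [[0,0,99],[0,0,0],1],
    [[0,0,103],[0,0,0],1],
    [[0,0,105],[0,0,0],1],
    [[0,0,106],[0,0,0],1],
    [[0,0,106],[0,0,0],1],
    [[0,0,106],[0,0,0],1],
  ],
)

```text
time: 54.8
ee_pos: [0.5897, 0.227, 0.1348]
tcp_rot: [180.0, -0.0, 97.5]
wrist_force: [0.1, 0.2, -4.8]
opening: 0.0245
grasp_force: 49.5
```

Call:
play_rows(
  increments=[
    [[0,0,1],[0,0,0],1],
    [[0,0,2],[0,0,0],1],
    [[0,0,2.5],[0,0,0],1],
    [[0,0,2.5],[0,0,0],1],
    [[0,0,2.5],[0,0,0],1],
  ],
)

```text
time: 55.3
ee_pos: [0.5897, 0.2271, 0.1336]
tcp_rot: [179.9, -0.0, 97.5]
wrist_force: [-1.7, -0.5, 6.5]
opening: 0.0248
grasp_force: 50.8
```

Call:
play_rows(
  increments=[
    [[0,0,0],[0,0,0],0.75],
    [[0,0,0],[0,0,0],0.6],
    [[0,0,0],[0,0,0],0.5],
    [[0,0,0],[0,0,0],0.4],
    [[0,0,0],[0,0,0],0.4],
    [[0,0,-6],[0,0,0],0.4],
    [[0,0,-20],[0,0,0],0.4],
    [[0,0,-40],[0,0,0],0.4],
    [[0,0,-62],[0,0,0],0.4],
    [[0,0,-84],[0,0,0],0.4],
    [[0,0,-104],[0,0,0],0.4],
    [[0,0,-114],[0,0,0],0.4],
    [[0,0,-118],[0,0,0],0.4],
  ],
)

```text
time: 56.6
ee_pos: [0.5898, 0.227, 0.2516]
tcp_rot: [179.9, -0.0, 97.5]
wrist_force: [-0.3, 0.2, -0.4]
opening: 0.051
grasp_force: 0.0
```

Call:
play_rows(
  increments=[
    [[-6,-1,0],[0,0,0],0.4],
    [[-20,-6,0],[0,0,0],0.4],
    [[-42,-12,0],[0,0,0],0.4],
    [[-70,-20,0],[0,0,0],0.4],
    [[-104,-30,0],[0,0,0],0.4],
    [[-140,-40,0],[0,0,0],0.4],
    [[-176,-50,0],[0,0,0],0.4],
    [[-212,-61,0],[0,0,0],0.4],
    [[-248,-71,0],[0,0,0],0.4],
    [[-284,-81,0],[0,0,0],0.4],
    [[-320,-92,0],[0,0,0],0.4],
    [[-356,-102,0],[0,0,0],0.4],
    [[-392,-112,0],[0,0,0],0.4],
    [[-428,-123,0],[0,0,0],0.4],
    [[-462,-132,0],[0,0,0],0.4],
    [[-490,-140,0],[0,0,0],0.4],
    [[-510,-146,0],[0,0,0],0.4],
    [[-522,-150,0],[0,0,0],0.4],
    [[-526,-151,0],[0,0,0],0.4],
    [[-526,-151,0],[0,0,0],0.4],
  ],
)

```text
time: 58.6
ee_pos: [0.5084, -0.3144, 0.2494]
tcp_rot: [-180.0, -0.0, 97.5]
wrist_force: [-0.2, 0.7, -0.2]
opening: 0.0511
grasp_force: 0.0
```

Run:
```python
from h import *
go(.5081,-.3145,.1453,97.5)
```

```text
shift mm [-1.000e-01 -2.000e-01  1.041e+02] turn [-0.03 -0.03  0.01] t 58.6
```

Call:
play_rows(
  increments=[
    [[0,0,8],[0,0,0],0.4],
    [[0,0,24],[0,0,0],0.4],
    [[0,0,44],[0,0,0],0.4],
    [[0,0,64],[0,0,0],0.4],
    [[0,0,84],[0,0,0],0.4],
    [[0,0,98],[0,0,0],0.4],
    [[0,0,104],[0,0,0],0.4],
    [[0,0,104],[0,0,0],0.4],
    [[0,0,104],[0,0,0],0.8],
    [[0,0,104],[0,0,0],0.9],
    [[0,0,104],[0,0,0],1],
    [[0,0,104],[0,0,0],1],
    [[0,0,104],[0,0,0],1],
    [[0,0,104],[0,0,0],1],
    [[0,0,104],[0,0,0],1],
  ],
)

```text
time: 60.1
ee_pos: [0.509, -0.3147, 0.1469]
tcp_rot: [179.9, 0.1, 97.5]
wrist_force: [-1.6, -0.9, 6.6]
opening: 0.0229
grasp_force: 50.2
```

Call:
play_rows(
  increments=[
    [[0,0,-4],[0,0,0],1],
    [[0,0,-12],[0,0,0],1],
    [[0,0,-26],[0,0,0],1],
    [[0,0,-44],[0,0,0],1],
    [[0,0,-62],[0,0,0],1],
    [[0,0,-78],[0,0,0],1],
    [[0,0,-88],[0,0,0],1],
    [[0,0,-94],[0,0,0],1],
    [[0,0,-95],[0,0,0],1],
    [[0,0,-95],[0,0,0],1],
  ],
)

```text
time: 61.1
ee_pos: [0.5088, -0.3143, 0.2404]
tcp_rot: [-180.0, -0.0, 97.5]
wrist_force: [0.3, 0.3, -4.7]
opening: 0.0226
grasp_force: 49.3
```

Run:
```python
from h import *
go(.5187,.2208,.24,97.5)
```

```text
shift mm [5.292e+02 8.010e+01 5.000e-01] turn [-0.02 -0.02  0.04] t 61.1
```

Call:
play_rows(
  increments=[
    [[6,1,0],[0,0,0],1],
    [[20,3,0],[0,0,0],1],
    [[42,6,0],[0,0,0],1],
    [[70,11,0],[0,0,0],1],
    [[104,16,0],[0,0,0],1],
    [[140,21,0],[0,0,0],1],
    [[176,27,0],[0,0,0],1],
    [[212,32,0],[0,0,0],1],
    [[248,38,0],[0,0,0],1],
    [[284,43,0],[0,0,0],1],
    [[320,48,0],[0,0,0],1],
    [[356,54,0],[0,0,0],1],
    [[392,59,0],[0,0,0],1],
    [[428,65,0],[0,0,0],1],
    [[462,70,0],[0,0,0],1],
    [[490,74,0],[0,0,0],1],
    [[510,77,0],[0,0,0],1],
    [[523,79,0],[0,0,0],1],
    [[529,80,0],[0,0,0],1],
    [[529,80,0],[0,0,0],1],
  ],
)

```text
time: 63.1
ee_pos: [0.5183, 0.221, 0.2406]
tcp_rot: [-180.0, 0.0, 97.6]
wrist_force: [-1.4, -0.3, -4.6]
opening: 0.0234
grasp_force: 49.3
```

Call:
play_rows(
  increments=[
    [[0,0,10],[0,0,0],1],
    [[0,0,26],[0,0,0],1],
    [[0,0,44],[0,0,0],1],
    [[0,0,62],[0,0,0],1],
    [[0,0,80],[0,0,0],1],
    [[0,0,92],[0,0,0],1],
    [[0,0,99],[0,0,0],1],
    [[0,0,103],[0,0,0],1],
    [[0,0,105],[0,0,0],1],
    [[0,0,106],[0,0,0],1],
    [[0,0,107],[0,0,0],1],
    [[0,0,107],[0,0,0],1],
    [[0,0,107],[0,0,0],1],
  ],
)

```text
time: 64.4
ee_pos: [0.5188, 0.2207, 0.1341]
tcp_rot: [180.0, -0.0, 97.5]
wrist_force: [-0.1, -0.5, -4.5]
opening: 0.023
grasp_force: 49.3
```

Call:
play_rows(
  increments=[
    [[0,0,1],[0,0,0],1],
    [[0,0,2],[0,0,0],1],
    [[0,0,2],[0,0,0],1],
    [[0,0,2],[0,0,0],1],
  ],
)

```text
time: 64.8
ee_pos: [0.5189, 0.2208, 0.1339]
tcp_rot: [179.9, -0.0, 97.6]
wrist_force: [-4.5, -1.1, 9.4]
opening: 0.023
grasp_force: 51.3
```

Contact. Releasing, rising, and clearing the view toward the board side.

Call:
play_rows(
  increments=[
    [[0,0,0],[0,0,0],0.75],
    [[0,0,0],[0,0,0],0.6],
    [[0,0,0],[0,0,0],0.5],
    [[0,0,0],[0,0,0],0.4],
    [[0,0,0],[0,0,0],0.4],
    [[0,0,-6],[0,0,0],0.4],
    [[0,0,-20],[0,0,0],0.4],
    [[0,0,-40],[0,0,0],0.4],
    [[0,0,-62],[0,0,0],0.4],
    [[0,0,-84],[0,0,0],0.4],
    [[0,0,-104],[0,0,0],0.4],
    [[0,0,-114],[0,0,0],0.4],
    [[0,0,-118],[0,0,0],0.4],
  ],
)

```text
time: 66.1
ee_pos: [0.519, 0.2207, 0.2514]
tcp_rot: [179.9, -0.0, 97.5]
wrist_force: [0.8, 0.4, -0.6]
opening: 0.0514
grasp_force: 0.0
```

Call:
play_rows(
  increments=[
    [[-6,-1,0],[0,0,0],0.4],
    [[-20,-3,0],[0,0,0],0.4],
    [[-42,-6,0],[0,0,0],0.4],
    [[-70,-11,0],[0,0,0],0.4],
    [[-104,-16,0],[0,0,0],0.4],
    [[-140,-21,0],[0,0,0],0.4],
    [[-176,-27,0],[0,0,0],0.4],
    [[-212,-32,0],[0,0,0],0.4],
    [[-248,-38,0],[0,0,0],0.4],
    [[-284,-43,0],[0,0,0],0.4],
    [[-320,-49,0],[0,0,0],0.4],
    [[-356,-54,0],[0,0,0],0.4],
    [[-392,-60,0],[0,0,0],0.4],
    [[-428,-65,0],[0,0,0],0.4],
    [[-462,-71,0],[0,0,0],0.4],
    [[-490,-75,0],[0,0,0],0.4],
    [[-510,-78,0],[0,0,0],0.4],
    [[-523,-80,0],[0,0,0],0.4],
    [[-529,-81,0],[0,0,0],0.4],
    [[-529,-81,0],[0,0,0],0.4],
  ],
)

```text
time: 68.1
ee_pos: [0.5074, -0.3148, 0.2494]
tcp_rot: [-180.0, -0.0, 97.5]
wrist_force: [1.1, -0.3, -0.1]
opening: 0.0513
grasp_force: 0.0
```

Run:
```python
from h import *
p,d=camera("top"); P=cloud("top",d); Z=P[...,2]
cv2.imwrite("pics/t7.png",cv2.resize(p[100:270,205:515,::-1],None,fx=2.5,fy=2.5))
m=((Z>.1)&(Z<.2)&(P[...,1]>.15)&(P[...,0]>.3)).astype(np.uint8)
n,l,s,c=cv2.connectedComponentsWithStats(m)
for i in range(1,n):
    if s[i,4]>30:
        q=P[l==i]; print(((q.min(0)+q.max(0))/2).round(4),"zmax",q[:,2].max().round(3))
```

```text
[0.5899 0.2271 0.1323] zmax 0.164
[0.5187 0.2219 0.1342] zmax 0.168
[0.5039 0.2949 0.1341] zmax 0.166
```

View pics/t7.png

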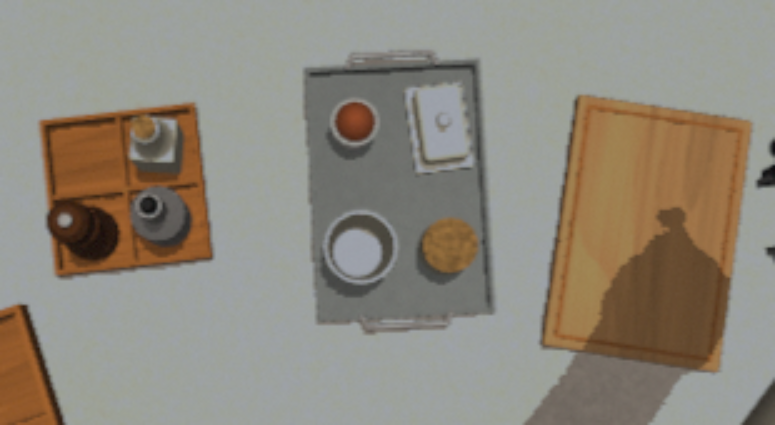

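Mill (82,230), vinegar (152,140) and oil (158,215) are upright in their own compartments, within about 1 mm of their starts. The salt (450,245) is in the tray corner and the robot is clear. Handing in.

```bash
python3 -c "
from workcell import workorder
print(workorder.job_done())"
```

```text
the job is handed in; nothing more can be done
None
```

The job is handed in (no verdict shown): the salt pot stands in the tray's free corner, and the oil, vinegar and mill are back upright in their own compartments within about 1 mm of their starts, at 68 s of the 144 s allowed.

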